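Right the fallen bottle and hold the run lever

ROBOT

A 6-joint arm with a two-finger parallel gripper is mounted at the origin on the work surface. World frame = base frame: x ahead of the robot, y to its left, z up, the work surface at z = 0. Lengths are in mm, angles in rad, forces in N, time in s.
With the tool pointing down it reaches from about 300 to 775 mm from the base axis. Payload 14.6 kg.
Tool frame: the origin (TCP) lies on the mounting face of the last link; the fingertips stand 173 mm ahead of it and the grasp point (between the pads) lies 155 mm ahead of it; z points along the fingers, y is the line along which they close (so a half turn about z gives the same grasp; the last joint's range is limited). The gripper opens to 85 mm and grips with 20 to 120 N. Pads are 22 mm wide; open, the fingers measure 114 mm over their backs; the gripper's body (76 mm by 85 mm) begins 54 mm behind the grasp point. The pads swing forward as they close: fully open they stand 13 mm farther back than shut.
Start: joints at [-1.322, 0.3, 1.521, -0, 1.321, -0.067], TCP at [170.811, -522.795, 404.681] pointing down, gripper open.
Joint ranges: [-3.03, 3.03], [-0.79, 2.21], [0.23, 2.52], [-1.04, 4.18], [0, 3.07], [-2.55, 2.55]. Speed limits (rad/s): [2.22, 2.22, 2.57, 3.14, 3.14, 3.14].

INTERFACE

Orientations are given as [roll, pitch, yaw] about the fixed x, y, z axes, in that order (R = Rz(yaw) Ry(pitch) Rx(roll)).
In Python, from workcell import robot gives the robot as it stands.
- The arm moves only by the shell command python3 -m jog 'ROWS' [OPENING] [FORCE]. ROWS is JSON, a list of rows, each an object with "travel": the shift along the world's x, y, z in cm, a list of three; "twist": the turn about the world's z in degrees. A call has 1 to 5 rows; each row is the pose to reach, as a shift and turn from the pose commanded when the call began; what a row does not reach only later rows make up. A row lasts 1/8 s, in which the tool goes at most 62.5 mm and 10.7 degrees, less where a joint would pass 70% of its speed; a pose out of reach is approached as far as the arm can. A call with a gripper value outside its range is refused whole. OPENING is the finger opening in cm, from 0 to 8.54, set as the call begins (- or left out, the last holds). The fingers move at their own pace and stop on an object; FORCE is the grip in N (left out, the last holds). Time passes only in rows, so rows that repeat a pose let the fingers close. It gives the time, the measured TCP pose, the force, the opening and the grip force at its end, in the units of the state.
- robot.read_state(): the state, without advancing time (a new reading comes with each control period).
- robot.grab_frame(name): name is "scene" or "top"; returns the picture (480x640x3 uint8, red, green, blue); there is no depth.
- robot.camera_model(name): a dict with "K" (3x3 intrinsics, pixels), "xyz" and "attitude" of the camera in the world. Camera axes: x right, y down, z forward; pixel columns grow to the right and rows downward; lengths in mm; the calibration is good to about 2 mm. A picture is of the moment at which its call begins. camera_model takes no time and is no camera call.
- robot.finish_job(): hands the job in; it is judged then, once.
The state is a dict: "time_s": time; "q": joint angles; "joint_velocities": joint speeds; "effort": joint torques, N m; "eef_pos": TCP position; "tool_rot": TCP orientation; "force": force on the tool from outside, world axes, zero at the start; "ft_torque": the same for the moment, N m; "finger_gap": finger opening in mm; "gripper_force": force on a finger pad.
Only numpy, scipy, OpenCV 4.12 (cv2) and the standard library are available. Lean on these libraries where they do the work, as an engineer would, in place of code of your own. Each camera call takes 0.05 s, during which the arm holds its last target. There are 200 camera calls.

TASK

The green sample bottle has toppled on the bottling bench: stand it upright on the round black plate of the inspection turntable, fully on the plate, setting it down rather than dropping it, and let go of it. Then press the yellow handle of the spring-loaded hold-to-run lever down to half its travel, in the middle of the green band of its scale, and finish while holding it there: do not let go, and never push it down near the bottom of the red band, which trips the machine. Leave the other things on the bench where they are.

Things in the scene. Friction and masses are not known exactly. Their poses are not given: they have to be found in the camera images.
- bottle: Green glass bottle, paper label, white cap, 185 mm tall, 0.18 to 0.29 kg. Origin: centre of its underside; its z runs from base to cap. Diameter 50 mm up to 110 mm from the underside, tapering to 26 mm at 140 mm, then a straight neck 26 mm thick to the closed top. Centre of mass at about 70 mm. Starts lying level on the bench, axis 25 mm above it, neck roughly to the robot's left (+y).
- turntable: Inspection turntable bolted to the bench, left or right: grey base 130 x 130 x 22 mm with a fixed round black rubber plate 100 mm in diameter, its flat top 30 mm above the bench. Origin: underside, below the plate's centre. A white lamp post 18 mm in diameter, 160 mm high stands 75 mm from the centre along its own +x (away from the robot, yaw within 25 degrees).
- plate (a point): Centre of the top face of the turntable's round plate (z up).
- lever_box: Grey lever box bolted to the bench on the other side, 200 mm (own x, -110 to +90 mm) x 100 x 45 mm high; origin on the underside. The lever hinges about the box's y at x = +50 mm, 90 mm above the bench, and points to the box's -x (to the robot). Scale post 12 x 8 mm at x = -80, y = +44 mm, top 128 mm above the bench: white band above, green in the middle, red below.
- handle (a point): Yellow round bar at the lever's end, 22 mm in diameter, 60 mm long along the lever box's y. This point: middle of the bar, on its axis, 130 mm from the hinge. Height of its axis above the bench: 118 mm at rest, 90 mm at half travel (level with the middle of the green band), 62 mm at the bottom stop; it moves almost straight down. Free space above it.
- lever (a joint): Lever angle in rad: 0 at rest (up), 0.44 at the bottom stop, growing as the handle is pressed down. Green band 0.15 to 0.29 (middle 0.22, half travel). Pressing takes about 2.5 N at the handle to start, 6 N at half travel, 9 N at the bottom stop; the spring lifts it back when let go. Above 0.38 it trips the machine.
- amber_jar: Amber jar, 60 mm in diameter, 90 mm tall, standing; origin under its centre. Leave alone.
- capsules: Stack of white bottle capsules with a red top, 38 mm in diameter, 130 mm tall, standing; origin under its centre. Leave alone.
- cork: Cork, 24 mm in diameter, 44 mm tall, standing on end; origin under its centre. Leave alone.
- mug: Blue mug, 76 mm in diameter, 90 mm tall; origin under its centre. Leave alone.
- brush: Brush lying on the bench near its far side; origin under its middle. Leave alone.

How it is judged (in metres and radians):
On the way, in this order (a step that is already met when the one before it is completed fails the run):
1. the bottle stands upright on the plate, let go (angle between bottle's own z axis and vertical below 0.08 rad and horizontal distance between bottle and plate below 0.025 m and z of bottle in the frame of plate between -0.006 and 0.006 m and linear speed of bottle below 0.03 m/s and contact force between bottle and the fingers below 0.1 N and contact force between bottle and the arm below 0.1 N), for 0.3 s.
2. the lever is held in the green band (value of joint lever between 0.15 and 0.29 rad and (contact force between lever and the fingers above 1.5 N or contact force between lever and the arm above 1.5 N)), for 0.5 s.
At the end, for the whole second after the job is handed in: The bottle stands upright (within 0.08 rad) and at rest on the plate, its axis within 25 mm of the plate's centre and its underside within 6 mm of the plate's top, not touched by the robot; the robot presses the lever with more than 1.5 N and the lever stays between 0.15 and 0.29 rad (all of step 1 and all of step 2); the arm keeps its last pose, push and grip.
It fails at once if the lever pushed near its bottom stop (above 0.38 rad), which trips the machine (value of joint lever above 0.38 rad).
It fails at once if the bottle dropped (moving faster than 0.6 m/s while the robot does not touch it) (linear speed of bottle above 0.6 m/s and contact force between bottle and the fingers below 0.05 N and contact force between bottle and the arm below 0.05 N).
It fails at once if another thing on the bench moved more than 30 mm (distance of any of amber_jar, capsules, cork, mug, brush from where it was at the start of the episode above 0.03 m).
It also fails if it takes over 54 s, if anything falls off the work surface, if the arm or the gripper's body presses on something with over 40 N, if the wrist force passes 120 N, or if a joint passes its speed limit or range.

## Working session

There is one attempt and no reset: what is moved stays moved. The work goes in short steps, Python scripts to look and compute and a shell command to move; the robot and the scene stay as the last step left them, time stands still between calls to the robot, and variables do not carry over. Pictures are saved under pics/ and viewed, at most 10 in all, crops included, and the job is handed in when it is done.

```bash
mkdir -p pics; ls; python3 - <<'E'
from workcell import robot
import cv2,numpy as np
for n in("scene","top"):
    im=robot.grab_frame(n); cv2.imwrite(f"pics/{n}0.png",im[:,:,::-1]); m=robot.camera_model(n); print(n,m)
s=robot.read_state(); print(s)
E
```

```text
pics
scene {'K': array([[508.38007332,   0.        , 326.36433833],
       [  0.        , 508.38007332, 237.50875706],
       [  0.        ,   0.        ,   1.        ]]), 'xyz': array([1218.65323658,  306.11555712,  786.93206339]), 'attitude': array([-2.35887138, -0.01126257,  2.06802026])}
top {'K': array([[438.675841  ,   0.        , 321.88713823],
       [  0.        , 438.675841  , 239.87578806],
       [  0.        ,   0.        ,   1.        ]]), 'xyz': array([ 532.66270118,  -18.29670938, 1112.86270952]), 'attitude': array([-3.0762891 ,  0.02718867, -1.54104711])}
{'time_s': 0.1, 'q': array([-1.32157677e+00,  3.00455486e-01,  1.52152842e+00, -3.00606961e-05,
        1.32068164e+00, -6.65966595e-02]), 'joint_velocities': array([ 0.00023664, -0.00226052, -0.00099624, -0.00237457,  0.00051125,
        0.00185148]), 'effort': array([ 2.03929914e-03, -5.44370306e+01, -3.62367117e+01,  6.75937088e-06,
        3.06301023e-03,  6.37684934e-06]), 'eef_pos': array([ 170.81720725, -522.77772165,  404.15204976]), 'tool_rot': array([-3.14052020e+00, -4.23457569e-05,  3.15823652e-01]), 'force': array([-0.10837788,  0.41302319,  0.86911442]), 'ft_torque': array([-0.00092229, -0.00374429, -0.02304199]), 'gripper_force': 0.0, 'finger_gap': 85.44895896043484}
```

View pics/top0.png

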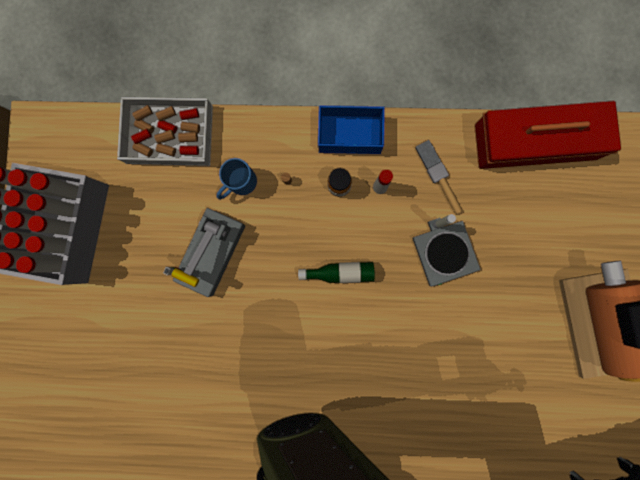

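View pics/scene0.png

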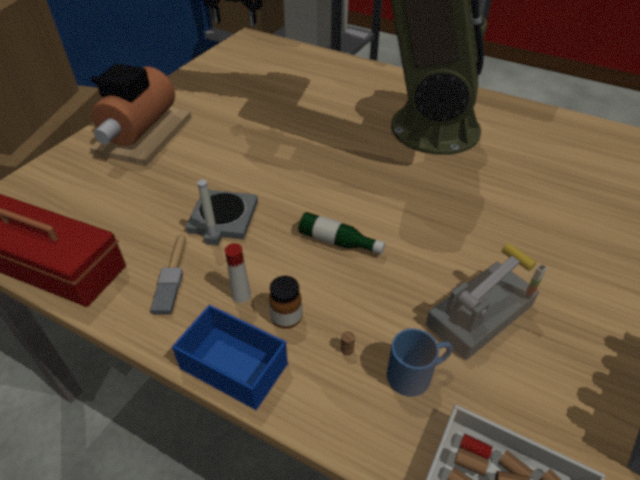

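The top view shows the bottle lying with its base at about (375,272) and its cap at (299,274). The plate is at (448,254) on the right with its lamp post at (452,219), and the yellow handle is at (183,277) on the left. The scene view agrees with this: cap at (377,247), handle at (518,257), plate at (221,208).

```bash
cat > h.py <<'E'
from workcell import robot
import cv2,numpy as np
from scipy.spatial.transform import Rotation as Ro
def cam(n):
    m=robot.camera_model(n); return m["K"],np.array(m["xyz"]),Ro.from_euler("xyz",m["attitude"]).as_matrix()
def ray(n,u,v,z):
    K,p,R=cam(n); d=R@np.linalg.solve(K,[u,v,1.]); return p+d*(z-p[2])/d[2]
def proj(n,P):
    K,p,R=cam(n); c=K@(R.T@(np.asarray(P)-p)); return c[:2]/c[2]
def mask(im,lo,hi,roi):
    h=cv2.cvtColor(im,cv2.COLOR_RGB2HSV); m=cv2.inRange(h,lo,hi); r=np.zeros_like(m); x0,y0,x1,y1=roi; r[y0:y1,x0:x1]=m[y0:y1,x0:x1]; return r
def blob(m):
    c=max(cv2.findContours(m,cv2.RETR_EXTERNAL,cv2.CHAIN_APPROX_NONE)[0],key=cv2.contourArea); return cv2.minAreaRect(c),cv2.contourArea(c),c
E
python3 - <<'E'
from h import *
t=cv2.imread("pics/top0.png")[:,:,::-1].copy(); s=cv2.imread("pics/scene0.png")[:,:,::-1].copy()
def show(l,n,im,lo,hi,roi,z):
    r,a,c=blob(mask(im,lo,hi,roi)); b=cv2.boxPoints(r)
    print(l,n,np.round(r[0],1),np.round(r[1],1),a,"->",np.round(ray(n,*r[0],z)), "corners",[np.round(ray(n,*p,z)[:2]).tolist() for p in b])
for n,im,R in(("top",t,[(300,255,390,290),(420,225,475,280),(160,260,205,292)]),("scene",s,[(290,205,385,260),(190,185,250,230),(495,240,540,275)])):
    show("green",n,im,(40,60,20),(90,255,255),R[0],25)
    show("white",n,im,(0,0,130),(180,70,255),(292,262,312,284) if n=="top" else (366,236,390,258),25)
    show("plate",n,im,(0,0,0),(180,255,40),R[1],30)
    show("yellow",n,im,(20,130,60),(35,255,255),R[2],118)
E
```

```text
green top [322.5 273. ] [18. 33.] 392.0 -> [521.   9.  25.] corners [[542.0, 51.0], [544.0, -31.0], [500.0, -32.0], [497.0, 50.0]]
white top [301.5 274.5] [7. 7.] 37.0 -> [516.  61.  25.] corners [[524.0, 70.0], [525.0, 53.0], [507.0, 52.0], [507.0, 70.0]]
plate top [447.5 253. ] [38. 39.] 1183.0 -> [ 579. -296.   30.] corners [[624.0, -247.0], [627.0, -343.0], [534.0, -343.0], [531.0, -249.0]]
yellow top [184.2 277.1] [27.3  9.4] 216.5 -> [503. 322. 118.] corners [[506.0, 355.0], [525.0, 347.0], [501.0, 289.0], [481.0, 297.0]]
green scene [354. 240.] [38.5 20.6] 503.5 -> [527.   7.  25.] corners [[551.0, -33.0], [491.0, -42.0], [503.0, 46.0], [560.0, 51.0]]
white scene [379.  243.5] [7.8 9.2] 49.0 -> [510.  57.  25.] corners [[518.0, 46.0], [494.0, 50.0], [503.0, 67.0], [527.0, 63.0]]
plate scene [228.  206.8] [29.  30.2] 708.0 -> [ 575. -283.   30.] corners [[563.0, -341.0], [513.0, -294.0], [586.0, -228.0], [632.0, -272.0]]
yellow scene [518.5 256.1] [35.7 11.8] 324.0 -> [503. 320. 118.] corners [[506.0, 288.0], [475.0, 292.0], [500.0, 352.0], [530.0, 346.0]]
```

```bash
python3 -m jog '[{"travel":[6,10,0],"twist":10},{"travel":[12,19,-1],"twist":20},{"travel":[17,28,-2],"twist":30},{"travel":[20,34,-3],"twist":40},{"travel":[23,38,-4],"twist":50}]' 6 30
python3 -m jog '[{"travel":[4,6,-1],"twist":10},{"travel":[8,12,-2],"twist":20},{"travel":[11.6,18.5,-4],"twist":24},{"travel":[11.6,18.9,-6],"twist":24},{"travel":[11.6,18.9,-6],"twist":24}]'
```

```text
time_s: 0.72
eef_pos: [332.1, -254.4, 381.5]
tool_rot: [3.141, 0.0, 1.194]
force: [0.3, -0.1, -0.2]
finger_gap: 60.0
gripper_force: 0.0
time_s: 1.35
eef_pos: [447.9, -65.4, 319.7]
tool_rot: [-3.138, -0.001, 1.611]
force: [-0.2, -0.2, 0.3]
finger_gap: 60.0
gripper_force: 0.0
```

```bash
python3 - <<'E'
from h import *
t=robot.grab_frame("top"); s=robot.grab_frame("scene")
cv2.imwrite("pics/a.png",np.hstack([t[200:340,230:430],s[150:290,270:470]])[:,:,::-1].repeat(2,0).repeat(2,1))
print(robot.read_state())
E
```

```text
{'time_s': 1.45, 'q': array([-2.30246153e-01,  1.77577291e-01,  1.88051148e+00, -1.72372579e-04,
        1.08402543e+00, -2.67461233e-01]), 'joint_velocities': array([-2.51395141e-02, -2.18419436e-02, -6.05713213e-03,  1.72198361e-04,
       -1.71081809e-05, -1.42592877e-03]), 'effort': array([  1.59450352, -41.50325775, -31.42820835,   0.05288448,
        -0.06986294,   0.1026118 ]), 'eef_pos': array([447.60201431, -67.33839407, 321.65462018]), 'tool_rot': array([-3.14104939e+00,  9.05486485e-06,  1.60809208e+00]), 'force': array([-0.72072418, -0.29757315,  0.64064566]), 'ft_torque': array([ 3.17404373e-02, -2.21464314e-02, -2.21160562e-05]), 'gripper_force': 0.0, 'finger_gap': 59.80649547469027}
```

View pics/a.png

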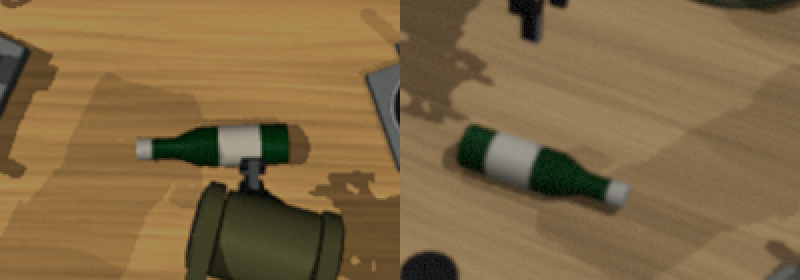

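The left half (top view) shows the bottle undisturbed, cap at about (302,274) and base at (375,272), with the gripper short of it. In the right half (scene view) the fingers hang clear above the bench. I'll carry on over the neck and grip it.

```bash
python3 -m jog '[{"travel":[3.3,5.5,0],"twist":0},{"travel":[6.9,11.3,0],"twist":0},{"travel":[6.9,11.3,-4],"twist":0},{"travel":[6.9,11.3,-8],"twist":0},{"travel":[6.9,11.3,-10],"twist":0}]' 6 25
python3 -m jog '[{"travel":[0,0,0],"twist":0},{"travel":[0,0,0],"twist":0}]'
python3 - <<'E'
from h import *
t=robot.grab_frame("top"); s=robot.grab_frame("scene")
cv2.imwrite("pics/b.png",np.hstack([t[200:340,230:430],s[150:290,270:470]])[:,:,::-1].repeat(2,0).repeat(2,1))
E
```

```text
time_s: 2.08
eef_pos: [516.4, 44.6, 220.5]
tool_rot: [-3.14, 0.0, 1.606]
force: [0.9, -0.2, 0.7]
finger_gap: 60.2
gripper_force: 0.0
time_s: 2.33
eef_pos: [517.0, 45.1, 223.1]
tool_rot: [3.139, 0.0, 1.606]
force: [-0.6, 0.0, 0.1]
finger_gap: 60.2
gripper_force: 0.0
```

View pics/b.png

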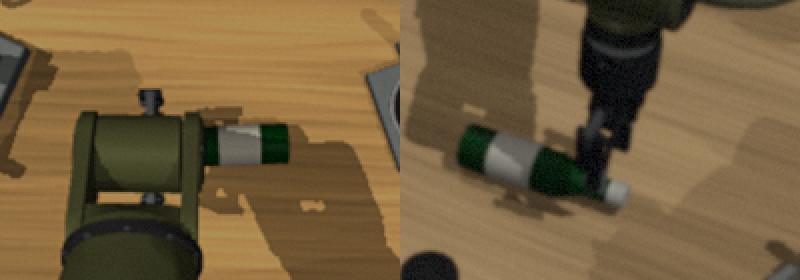

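The gripper straddles the neck just behind the cap: the fingers are at about (305,267) in the top view, and at (567,240) in the scene view. Now I lower and grip lightly.

```bash
python3 -m jog '[{"travel":[0,0,-2.5],"twist":0},{"travel":[0,0,-4.2],"twist":0},{"travel":[0,0,-4.2],"twist":0},{"travel":[0,0,-4.2],"twist":0}]' 6 20
python3 -m jog '[{"travel":[0,0,0],"twist":0},{"travel":[0,0,0],"twist":0},{"travel":[0,0,0],"twist":0},{"travel":[0,0,0],"twist":0},{"travel":[0,0,0],"twist":0}]' 1 20
```

```text
time_s: 2.92
eef_pos: [516.9, 45.7, 180.3]
tool_rot: [3.141, -0.0, 1.607]
force: [-0.2, -0.2, 0.0]
finger_gap: 60.0
gripper_force: 0.0
time_s: 3.55
eef_pos: [516.8, 45.8, 179.8]
tool_rot: [3.141, -0.0, 1.607]
force: [1.2, 1.7, 2.7]
finger_gap: 25.6
gripper_force: 19.9
```

```bash
python3 -m jog '[{"travel":[0,-0.4,2],"twist":0},{"travel":[0,-1.2,4.1],"twist":0},{"travel":[0,-2.2,6],"twist":0},{"travel":[0.1,-3.4,7.7],"twist":0},{"travel":[0.1,-3.4,7.7],"twist":0}]'
python3 -m jog '[{"travel":[0,-1.4,1.5],"twist":0},{"travel":[0,-3.1,2.9],"twist":0},{"travel":[0,-4.9,4],"twist":0},{"travel":[0.1,-6.8,4.9],"twist":0},{"travel":[0.1,-6.8,4.9],"twist":0}]'
python3 - <<'E'
from h import *
t=robot.grab_frame("top"); s=robot.grab_frame("scene")
cv2.imwrite("pics/c.png",np.hstack([t[200:340,230:430],s[110:250,270:470]])[:,:,::-1].repeat(2,0).repeat(2,1))
E
```

```text
time_s: 4.18
eef_pos: [517.8, 11.1, 257.4]
tool_rot: [3.14, 0.0, 1.606]
force: [0.8, -0.0, -1.6]
finger_gap: 25.2
gripper_force: 21.1
time_s: 4.8
eef_pos: [518.7, -57.8, 306.3]
tool_rot: [3.14, 0.0, 1.605]
force: [-0.9, 0.0, -2.7]
finger_gap: 25.2
gripper_force: 21.9
```

View pics/c.png

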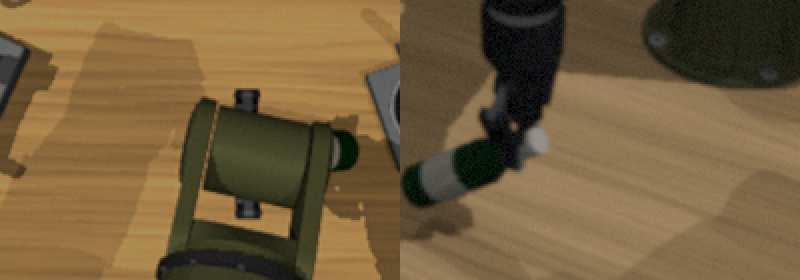

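The bottle is lifted: its base shows at about (409,275) in the top view, and the cap at (538,537/2+…) just past the pads in the scene view. It is held rigidly at a slant rather than pivoting, and the force equals its full weight. I'll measure the tilt.

```bash
cat >> h.py <<'E'
def tri(a,b):
    A=[];B=[]
    for n,(u,v) in (("top",a),("scene",b)):
        K,p,R=cam(n); d=R@np.linalg.solve(K,[u,v,1.]); d/=np.linalg.norm(d); M=np.eye(3)-np.outer(d,d); A.append(M);B.append(M@p)
    return np.linalg.lstsq(np.vstack(A),np.hstack(B),rcond=None)[0]
E
python3 - <<'E'
from h import *
s=robot.grab_frame("scene"); st=robot.read_state(); print(st["force"],st["eef_pos"])
m=mask(s,(40,60,20),(90,255,255),(370,110,560,280))|0
x0,y0=400,120
ys,xs=np.nonzero(m); print(xs.min(),xs.max(),ys.min(),ys.max())
cv2.imwrite("pics/d.png",s[90:290,380:580][:,:,::-1].repeat(3,0).repeat(3,1)) if 0 else cv2.imwrite("pics/d.png",s[110:290,340:540][:,:,::-1].repeat(3,0).repeat(3,1))
E
```

```text
[ 0.97205413 -0.36685644 -3.09385564] [518.51990252 -56.18827644 305.22642083]
397 476 110 152
```

View pics/d.png

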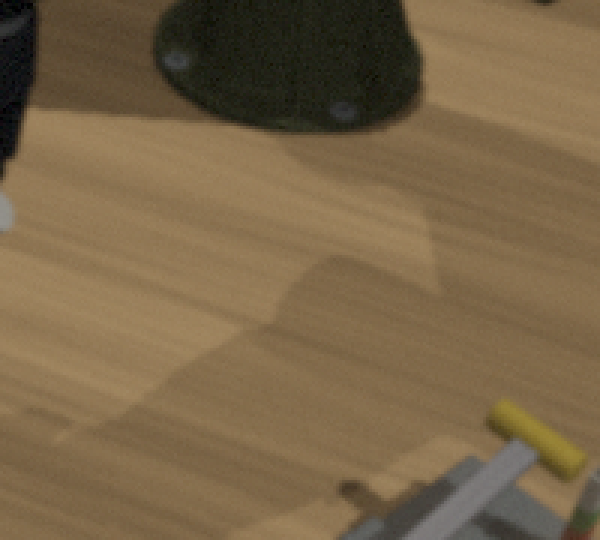

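That crop missed the bottle: it shows only the robot base, plus the handle at scene pixel (518,255). I'll get the tilt by intersecting rays with the bottle's vertical plane, x≈519.

```bash
python3 - <<'E'
from h import *
s=robot.grab_frame("scene"); st=robot.read_state()
m=mask(s,(40,60,20),(90,255,255),(230,140,345,260)); ys,xs=np.nonzero(m)
K,p,R=cam("scene")
def rx(u,v,x):
    d=R@np.linalg.solve(K,[u,v,1.]); return p+d*(x-p[0])/d[0]
r,a,c=blob(cv2.morphologyEx(m,cv2.MORPH_CLOSE,np.ones((25,25)))); print(r,a)
for q in cv2.boxPoints(r): print(np.round(q),np.round(rx(*q,519)))
w=(338.5,176.5); print("cap",rx(*w,519), "grasp",st["eef_pos"]-[0,0,155])
E
```

```text
((312.9061584472656, 179.83102416992188), (34.33768081665039, 94.78903198242188), 44.44374465942383) 1409.5
[267. 202.] [ 519. -215.   32.]
[334. 134.] [519. -51. 264.]
[358. 158.] [519.   0. 229.]
[292. 226.] [ 519. -152.  -14.]
cap [519.         -38.90971215 171.39383457] grasp [518.54159669 -55.98930733 150.16680097]
```

```bash
python3 - <<'E'
from h import *
t=cv2.imread("pics/top0.png")[:,:,::-1].copy()
m=mask(t,(0,0,0),(180,75,255),(405,222,490,292))
r,a,c=blob(cv2.morphologyEx(m,cv2.MORPH_CLOSE,np.ones((3,3)))); print(r,a)
B=np.array([ray("top",*p,22)[:2] for p in cv2.boxPoints(r)]); print(B.round(), np.linalg.norm(B-np.roll(B,1,0),axis=1), B.mean(0))
for k in range(4): print(np.degrees(np.arctan2(*(B[(k+1)%4]-B[k])[::-1])))
print(proj("top",[579,-296,30]))
E
```

```text
((444.5859069824219, 249.04067993164062), (62.087703704833984, 53.410221099853516), 70.34617614746094) 2829.5
[[ 637. -202.]
 [ 685. -325.]
 [ 542. -378.]
 [ 494. -256.]] [152.61061622 132.49750389 152.56688412 131.19021691] [ 589.26291637 -290.2015862 ]
-68.6909489517387
-159.9663849736487
111.33841652144191
20.524872626745985
[447.68432923 253.00177099]
```

```bash
python3 -m jog '[{"travel":[-0.2,-3,0],"twist":9},{"travel":[-0.4,-6.5,0],"twist":18},{"travel":[-0.4,-6.5,0],"twist":18}]'
python3 -m jog '[{"travel":[0.5,-1.3,0],"twist":0},{"travel":[0.8,-2.1,0],"twist":0},{"travel":[1.1,-3.1,0.6],"twist":0},{"travel":[1.5,-4,1.2],"twist":0},{"travel":[1.5,-4,1.2],"twist":0}]'
python3 - <<'E'
from h import *
s=robot.grab_frame("scene")
cv2.imwrite("pics/e.png",s[80:280,150:400][:,:,::-1].repeat(3,0).repeat(3,1))
print(robot.read_state()["force"])
E
```

```text
time_s: 5.38
eef_pos: [514.5, -122.4, 305.2]
tool_rot: [-3.141, -0.0, 1.922]
force: [0.6, -0.4, -2.1]
finger_gap: 25.1
gripper_force: 22.2
time_s: 6.0
eef_pos: [530.0, -161.5, 318.0]
tool_rot: [3.141, 0.0, 1.921]
force: [-1.3, 3.9, 3.6]
finger_gap: 25.1
gripper_force: 23.3
[-0.46870759  2.62038383  4.93978062]
```

View pics/e.png

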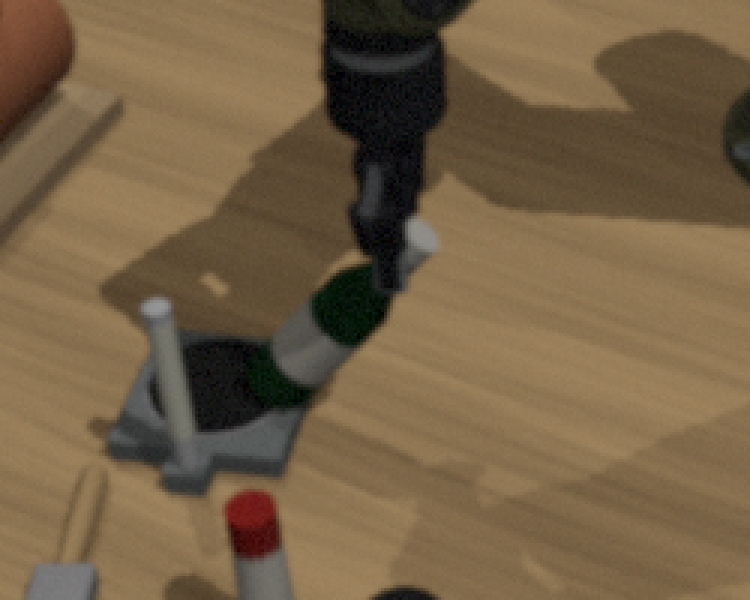

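The base now rests on the turntable's near edge at about (285,400) in the crop, the cap is at (422,240), and the bottle leans about 40°. There is contact force, so I keep pushing towards upright.

```bash
python3 -m jog '[{"travel":[0.3,-0.8,0.3],"twist":0},{"travel":[0.6,-1.6,0.6],"twist":0},{"travel":[0.9,-2.4,0.7],"twist":0},{"travel":[0.9,-2.4,0.7],"twist":0}]'
python3 -m jog '[{"travel":[0.4,-1.2,0],"twist":0},{"travel":[0.9,-2.5,0],"twist":0},{"travel":[0.9,-2.5,0],"twist":0}]'
python3 - <<'E'
from h import *
s=robot.grab_frame("scene")
cv2.imwrite("pics/f.png",s[80:280,150:400][:,:,::-1].repeat(3,0).repeat(3,1))
print(robot.read_state()["force"])
E
```

```text
time_s: 6.55
eef_pos: [539.0, -185.0, 326.6]
tool_rot: [3.139, 0.001, 1.921]
force: [-4.8, 8.5, 20.4]
finger_gap: 25.2
gripper_force: 29.4
time_s: 6.92
eef_pos: [548.5, -210.1, 331.6]
tool_rot: [3.134, 0.007, 1.922]
force: [-11.5, 13.7, 56.3]
finger_gap: 25.3
gripper_force: 63.9
[-11.23943665  12.769442    56.00823363]
```

View pics/f.png

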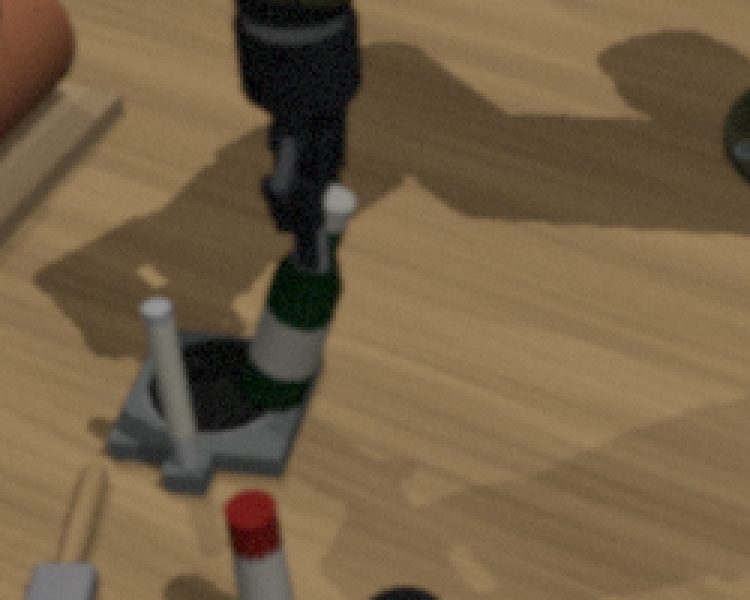

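The bottle is now only about 15° off vertical, with the cap at (338,205) in the crop and the base at (280,390), but 56 N is pushing up. I'll relieve the force by lifting, then set it over the plate.

```bash
python3 -m jog '[{"travel":[0,0,0.5],"twist":0},{"travel":[0,0,1],"twist":0},{"travel":[0,0,2],"twist":0},{"travel":[0,0,3],"twist":0},{"travel":[0,0,3],"twist":0}]' 1 20
python3 - <<'E'
from h import *
t=robot.grab_frame("top"); s=robot.grab_frame("scene"); st=robot.read_state(); print(st["force"],st["eef_pos"],st["gripper_force"])
K,p,R=cam("scene"); g=st["eef_pos"]-[0,0,155]
# label and base in scene, cast onto vertical plane through grasp containing u
u=np.array([.35,-.937,0]); n=np.array([.937,.35,0])
def rp(a,b):
    d=R@np.linalg.solve(K,[a,b,1.]); P=p+d*((g-p)@n)/(d@n); return np.round([(P-g)@u,P[2]-g[2]],1)
gm=mask(s,(40,60,15),(90,255,255),(220,140,275,240)); ys,xs=np.nonzero(gm)
for y in range(ys.min(),ys.max()+1,4):
    q=xs[ys==y]
    if len(q): print(y,q.min(),q.max(),rp(q.min(),y),rp(q.max(),y))
E
```

```text
time_s: 7.6
eef_pos: [547.7, -210.3, 355.4]
tool_rot: [3.141, 0.001, 1.921]
force: [0.0, 0.6, -2.5]
finger_gap: 25.4
gripper_force: 40.2
[ 0.85407727  0.61701436 -2.58791301] [ 547.56974416 -210.24126499  354.40559975] 40.185559932142496
141 251 254 [ 7.7 12.6] [ 1.6 13.2]
149 249 262 [13.6 -7. ] [-13.   -4.1]
153 260 260 [ -8.2 -14.3] [ -8.2 -14.3]
157 245 260 [ 23.9 -27.6] [ -7.3 -24.1]
161 242 261 [ 31.3 -38.4] [ -8.6 -33.9]
165 241 261 [ 34.6 -48.9] [ -7.8 -44. ]
169 240 261 [ 37.9 -59.6] [ -6.9 -54.3]
173 239 260 [ 41.2 -70.4] [ -3.9 -65. ]
177 243 258 [ 33.7 -80. ] [  1.2 -76.1]
193 232 233 [  63.3 -127.5] [  61.  -127.2]
197 221 237 [  89.9 -142.3] [  53.3 -137.6]
201 230 250 [  70.7 -151.4] [  25.1 -145.3]
205 221 249 [  93.2 -166.1] [  28.5 -157.4]
209 221 243 [  94.9 -178.3] [  43.5 -171.3]
213 220 239 [  99. -191.] [  54.2 -184.8]
217 236 236 [  62.7 -198.3] [  62.7 -198.3]
221 226 226 [  88.1 -214.3] [  88.1 -214.3]
```

```bash
python3 -m jog '[{"travel":[0.8,-2.1,0.2],"twist":0},{"travel":[1.6,-4.2,0.2],"twist":0},{"travel":[1.6,-4.2,0.2],"twist":0},{"travel":[1.6,-4.2,-0.3],"twist":0},{"travel":[1.6,-4.2,-0.6],"twist":0}]'
python3 -m jog '[{"travel":[0,0,-0.2],"twist":0},{"travel":[0,0,-0.2],"twist":0}]'
```

```text
time_s: 8.32
eef_pos: [563.5, -251.7, 348.0]
tool_rot: [-3.141, -0.001, 1.922]
force: [-0.1, 1.0, -3.6]
finger_gap: 25.2
gripper_force: 39.4
time_s: 8.57
eef_pos: [563.6, -252.1, 346.5]
tool_rot: [-3.141, -0.0, 1.922]
force: [-0.5, 0.2, -2.0]
finger_gap: 25.1
gripper_force: 39.4
```

```bash
python3 -m jog '[{"travel":[0,0,-0.3],"twist":0},{"travel":[0,0,-0.3],"twist":0}]'
python3 -m jog '[{"travel":[0,0,-0.3],"twist":0},{"travel":[0,0,-0.3],"twist":0}]'
```

```text
time_s: 8.82
eef_pos: [563.6, -252.2, 343.4]
tool_rot: [-3.141, -0.0, 1.921]
force: [-0.4, 0.3, -3.3]
finger_gap: 25.4
gripper_force: 39.4
time_s: 9.07
eef_pos: [563.6, -252.2, 340.3]
tool_rot: [-3.141, -0.0, 1.921]
force: [-0.3, -0.0, -3.2]
finger_gap: 25.3
gripper_force: 39.5
```

```bash
python3 -m jog '[{"travel":[0,0,-0.3],"twist":0},{"travel":[0,0,-0.3],"twist":0}]'
python3 -m jog '[{"travel":[0,0,-0.3],"twist":0},{"travel":[0,0,-0.3],"twist":0}]'
```

```text
time_s: 9.32
eef_pos: [563.8, -252.2, 339.2]
tool_rot: [3.14, 0.002, 1.922]
force: [-0.7, 1.9, 9.1]
finger_gap: 25.3
gripper_force: 42.6
time_s: 9.57
eef_pos: [564.0, -252.3, 338.8]
tool_rot: [3.137, 0.005, 1.922]
force: [-5.0, 3.3, 25.3]
finger_gap: 25.4
gripper_force: 48.7
```

```bash
python3 - <<'E'
from h import *
t=robot.grab_frame("top"); s=robot.grab_frame("scene")
cv2.imwrite("pics/g.png",np.hstack([t[190:310,400:520],s[120:240,160:280]])[:,:,::-1].repeat(3,0).repeat(3,1)); print(robot.read_state()["force"])
E
```

```text
[-5.61045486  3.91261638 25.82093352]
```

View pics/g.png

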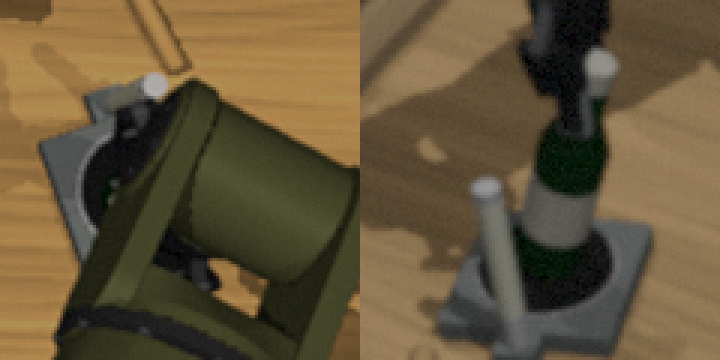

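The bottle stands on the plate (scene half: base near (545,265), cap at (600,68)), still leaning about 12° back towards +y. I'll ease the press and swing the neck along the tilt line.

```bash
python3 -m jog '[{"travel":[0.2,-0.5,0.1],"twist":0},{"travel":[0.5,-1.3,0.2],"twist":0},{"travel":[0.8,-2.1,0.2],"twist":0},{"travel":[0.8,-2.1,0.2],"twist":0}]'
python3 - <<'E'
from h import *
s=robot.grab_frame("scene"); st=robot.read_state(); print(st["force"],st["eef_pos"])
cv2.imwrite("pics/h.png",s[100:240,160:300][:,:,::-1].repeat(4,0).repeat(4,1))
E
```

```text
time_s: 10.18
eef_pos: [571.9, -274.0, 340.4]
tool_rot: [3.138, 0.005, 1.921]
force: [-3.4, -0.1, 21.7]
finger_gap: 25.3
gripper_force: 46.6
[-3.25105252 -0.41926345 22.56003448] [ 571.83446042 -273.87279091  340.40785927]
```

View pics/h.png

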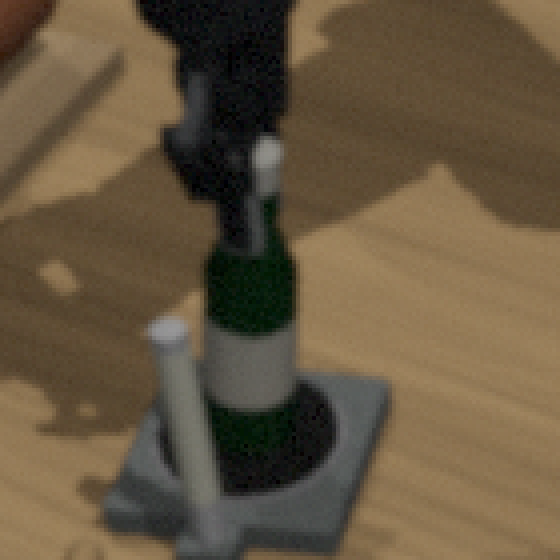

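The bottle stands nearly upright near the plate's centre: in the crop the base is at about (252,435), the label at (251,365), the cap at (267,165) and the post at (170,330). From here I go by numbers only, starting with the remaining tilt.

```bash
cat >> h.py <<'E'
def tilt(s,g):
    K,p,R=cam("scene"); u=np.array([.35,-.937,0]); n=np.array([.937,.35,0])
    # label (pale) rows, green rows: mid-points onto the vertical plane through g along u
    h=cv2.cvtColor(s,cv2.COLOR_RGB2HSV); out=[]
    for y in range(168,206,2):
        row=h[y,206:240]; ok=((row[:,0]>40)&(row[:,0]<95)&(row[:,1]>60))|((row[:,1]<70)&(row[:,2]>75))
        q=np.nonzero(ok)[0]+206
        if len(q)<10: continue
        d=R@np.linalg.solve(K,[(q.min()+q.max())/2,y,1.]); P=p+d*((g-p)@n)/(d@n); out.append([y,q.min(),q.max(),(P-g)@u,P[2]])
    return np.array(out)
E
python3 - <<'E'
from h import *
s=robot.grab_frame("scene"); st=robot.read_state(); g=st["eef_pos"]-[0,0,155]
o=tilt(s,g); print(o.round(1)); f=np.polyfit(o[:,4],o[:,3],1); print("tilt deg",np.degrees(np.arctan(-f[0])),"s at base",np.polyval(f,30), "g",g)
cap=(160+267/4,100+160/4); K,p,R=cam("scene")
for z in(30,100,210): print(z,proj("scene",[579,-296,z]))
E
```

```text
[[168.  212.  232.    8.2 138.3]
 [170.  212.  232.    9.  133. ]
 [172.  212.  232.    9.7 127.7]
 [174.  213.  232.    9.3 122.5]
 [176.  213.  232.   10.1 117.1]
 [178.  212.  232.   11.9 111.5]
 [180.  206.  233.   18.2 105.3]
 [182.  206.  233.   19.   99.8]
 [184.  206.  233.   19.8  94.3]
 [186.  206.  233.   20.6  88.6]
 [188.  206.  233.   21.4  83. ]
 [190.  206.  233.   22.2  77.3]
 [192.  206.  235.   20.8  71.9]
 [194.  206.  239.   17.   66.7]
 [196.  206.  232.   25.8  59.8]
 [198.  206.  231.   27.8  53.8]
 [200.  206.  234.   25.2  48.4]
 [202.  206.  234.   26.   42.4]
 [204.  206.  238.   22.2  37. ]]
tilt deg 10.488263668669905 s at base 28.927257547196053 g [ 571.81665398 -273.77261494  185.40797904]
30 [222.06966417 206.01618273]
100 [217.66556407 181.4294807 ]
210 [209.86714297 137.89335492]
```

```bash
python3 -m jog '[{"travel":[0.2,-0.5,0],"twist":0},{"travel":[0.5,-1.3,0],"twist":0},{"travel":[0.5,-1.3,0],"twist":0}]'
python3 - <<'E'
from h import *
s=robot.grab_frame("scene"); st=robot.read_state(); g=st["eef_pos"]-[0,0,155]
o=tilt(s,g)[:6]; print(o.round(1)); f=np.polyfit(o[:,4],o[:,3],1); print("tilt deg",np.degrees(np.arctan(-f[0])),"s at base",np.polyval(f,30), "g",g,st["force"])
E
```

```text
time_s: 10.65
eef_pos: [576.8, -287.1, 339.9]
tool_rot: [3.138, 0.005, 1.921]
force: [-2.1, -1.3, 18.3]
finger_gap: 25.4
gripper_force: 43.3
[[168.  207.  227.    5.1 137. ]
 [170.  207.  227.    5.8 131.7]
 [172.  208.  227.    5.5 126.5]
 [174.  208.  228.    5.2 121.3]
 [176.  208.  228.    6.  115.9]
 [178.  208.  228.    6.7 110.5]]
tilt deg 2.644604476662562 s at base 10.046658294586186 g [ 576.77339756 -286.89212018  184.83542265] [-2.5672625  -0.83244178 17.51188685]
```

```bash
python3 -m jog '[{"travel":[0.2,-0.6,0],"twist":0},{"travel":[0.2,-0.6,0.1],"twist":0},{"travel":[0.2,-0.6,0.2],"twist":0}]'
python3 -m jog '[{"travel":[0,0,0],"twist":0},{"travel":[0,0,0],"twist":0},{"travel":[0,0,0],"twist":0}]' 3.2
python3 - <<'E'
from h import *
s=robot.grab_frame("scene"); st=robot.read_state(); g=st["eef_pos"]-[0,0,155]
o=tilt(s,g)[:6]; print(o.round(1)); f=np.polyfit(o[:,4],o[:,3],1); print("tilt deg",np.degrees(np.arctan(-f[0])),"s at base",np.polyval(f,30), "g",g,st["force"])
E
```

```text
time_s: 11.08
eef_pos: [578.6, -292.4, 339.6]
tool_rot: [3.141, 0.002, 1.921]
force: [1.2, -1.5, 0.6]
finger_gap: 25.4
gripper_force: 38.9
time_s: 11.45
eef_pos: [578.6, -292.2, 338.4]
tool_rot: [-3.141, -0.0, 1.922]
force: [0.3, -0.2, -0.0]
finger_gap: 31.9
gripper_force: 0.0
[[168.  206.  225.    2.8 136.6]
 [170.  206.  225.    3.5 131.3]
 [172.  206.  226.    3.2 126.1]
 [174.  206.  226.    4.  120.7]
 [176.  207.  226.    3.7 115.4]
 [178.  207.  228.    2.3 110.2]]
tilt deg -0.3188751527777619 s at base 2.7443125936448323 g [ 578.63826319 -292.17763779  183.4354072 ] [ 0.30816858 -0.44459856  0.30819956]
```

```bash
python3 -m jog '[{"travel":[0,0,0],"twist":0},{"travel":[0,0,0],"twist":0},{"travel":[0,0,1.5],"twist":0},{"travel":[0,0,4],"twist":0},{"travel":[0,0,8],"twist":0}]' 5.2
python3 -m jog '[{"travel":[0,0,3],"twist":0},{"travel":[0,0,6],"twist":0},{"travel":[0,0,6],"twist":0}]'
python3 - <<'E'
from h import *
s=robot.grab_frame("scene"); st=robot.read_state(); g=np.array([579,-296,185.])
o=tilt(s,g); print(o[::2].round(1)); print(st["eef_pos"],st["force"])
w=blob(mask(s,(0,0,120),(180,60,255),(200,125,222,152))); print("cap",w[0], "expected upright top", proj("scene",[579,-296,202]))
E
```

```text
time_s: 12.12
eef_pos: [578.5, -292.2, 419.6]
tool_rot: [-3.141, -0.001, 1.922]
force: [0.1, -0.3, -1.0]
finger_gap: 52.0
gripper_force: 0.0
time_s: 12.5
eef_pos: [578.2, -292.0, 482.2]
tool_rot: [3.138, 0.004, 1.921]
force: [0.1, 0.0, -0.9]
finger_gap: 52.2
gripper_force: 0.0
[[168.  206.  225.   -0.5 135.8]
 [172.  206.  225.    1.  125.1]
 [176.  206.  226.    1.5 114.5]
 [180.  206.  228.    0.9 103.8]
 [184.  206.  229.    1.4  92.8]
 [188.  206.  229.    3.   81.5]
 [192.  206.  235.   -2.1  70.9]
 [196.  206.  239.   -5.1  59.9]
 [200.  206.  233.    3.5  47.3]
 [204.  206.  234.    4.   35.4]]
[ 578.35610364 -292.10433811  480.04067115] [-0.61933375 -1.20677791 -1.01053396]
cap ((208.5, 136.0), (8.0, 13.0), 90.0) expected upright top [210.47483129 141.28588718]
```

```bash
python3 -m jog '[{"travel":[-0.7,5,0],"twist":5},{"travel":[-1.4,11,0],"twist":10},{"travel":[-2.1,17,0],"twist":15},{"travel":[-2.8,23,0],"twist":20},{"travel":[-3.5,28,0],"twist":25}]' 0 40
python3 -m jog '[{"travel":[-0.7,6,-1],"twist":5},{"travel":[-1.4,12,-3],"twist":10},{"travel":[-2.1,18,-5],"twist":15},{"travel":[-2.8,24,-7],"twist":20},{"travel":[-3.5,28,-9],"twist":24}]'
python3 -m jog '[{"travel":[0,0,0],"twist":0},{"travel":[0,0,0],"twist":0}]'
```

```text
time_s: 13.18
eef_pos: [543.0, -10.1, 477.9]
tool_rot: [-3.141, -0.001, 2.361]
force: [-0.0, 0.7, 0.5]
finger_gap: -0.4
gripper_force: 0.0
time_s: 13.8
eef_pos: [507.7, 270.0, 387.1]
tool_rot: [-3.141, -0.001, 2.78]
force: [0.8, -0.6, -0.7]
finger_gap: -0.1
gripper_force: 0.0
time_s: 14.05
eef_pos: [508.7, 267.4, 388.4]
tool_rot: [-3.141, -0.0, 2.776]
force: [-0.3, 0.5, 0.1]
finger_gap: -0.0
gripper_force: 0.0
```

```bash
python3 -m jog '[{"travel":[-0.7,5.2,0],"twist":0},{"travel":[-0.7,5.2,-4],"twist":0},{"travel":[-0.7,5.2,-7.7],"twist":0},{"travel":[-0.7,5.2,-7.7],"twist":0},{"travel":[-0.7,5.2,-7.7],"twist":0}]'
python3 -m jog '[{"travel":[0,0,-0.6],"twist":0},{"travel":[0,0,-1],"twist":0},{"travel":[0,0,-1],"twist":0}]'
```

```text
time_s: 14.68
eef_pos: [502.3, 319.2, 313.7]
tool_rot: [3.14, 0.002, 2.775]
force: [0.5, -0.3, 0.5]
finger_gap: 0.1
gripper_force: 0.0
time_s: 15.05
eef_pos: [501.7, 319.7, 301.8]
tool_rot: [3.141, 0.0, 2.777]
force: [-0.2, -1.4, 2.0]
finger_gap: -0.0
gripper_force: 0.8
```

```bash
python3 -m jog '[{"travel":[0,0,-0.7],"twist":0},{"travel":[0,0,-1.4],"twist":0},{"travel":[0,0,-2],"twist":0},{"travel":[0,0,-2],"twist":0}]'
python3 -m jog '[{"travel":[0,0,-0.4],"twist":0},{"travel":[0,0,-0.7],"twist":0},{"travel":[0,0,-0.7],"twist":0},{"travel":[0,0,-0.7],"twist":0},{"travel":[0,0,-0.7],"twist":0}]'
python3 - <<'E'
from h import *
t=robot.grab_frame("top");s=robot.grab_frame("scene"); st=robot.read_state(); print(st["eef_pos"],st["force"],st["time_s"])
for n,im,roi in(("top",t,(160,255,215,300)),("scene",s,(490,230,545,290))):
    try: r,a,c=blob(mask(im,(20,130,60),(35,255,255),roi)); print(n,r,a,ray(n,*r[0],90))
    except Exception as e: print(n,e)
for z in(118,90,62): print(z,proj("scene",[503,322,z]))
w=blob(mask(s,(0,0,120),(180,60,255),(200,125,222,152))); print("cap",w[0])
E
```

```text
time_s: 15.55
eef_pos: [501.6, 319.9, 281.2]
tool_rot: [-3.141, -0.0, 2.777]
force: [-3.4, 0.2, 4.3]
finger_gap: 0.1
gripper_force: 2.3
time_s: 16.18
eef_pos: [501.6, 319.8, 274.9]
tool_rot: [3.141, 0.0, 2.777]
force: [-2.9, 1.5, 5.7]
finger_gap: 0.1
gripper_force: 2.6
[501.62496341 319.82304183 274.92510885] [-3.24365569  2.90606384  5.40878184] 16.275
top ((197.36000061035156, 278.5199890136719), (10.0, 2.4000000953674316), 36.869895935058594) 11.0 [499.89711514 300.45924943  90.        ]
scene ((515.3892822265625, 265.37249755859375), (34.981201171875, 10.977707862854004), 34.99201965332031) 218.5 [499.58992331 321.42741275  90.        ]
118 [519.51814138 256.36355082]
90 [515.24663037 266.69709442]
62 [511.15269293 276.60105603]
cap ((209.0, 136.0), (8.0, 14.0), 90.0)
```

```bash
python3 -m jog '[{"travel":[0,0,0],"twist":0},{"travel":[0,0,0],"twist":0},{"travel":[0,0,0],"twist":0},{"travel":[0,0,0],"twist":0},{"travel":[0,0,0],"twist":0}]' && python3 -c "
from workcell import robot
print(robot.finish_job())"
```

```text
time_s: 16.9
eef_pos: [501.6, 319.8, 274.9]
tool_rot: [3.141, 0.0, 2.777]
force: [-3.2, 0.7, 6.1]
finger_gap: 0.3
gripper_force: 2.6
the job is handed in; nothing more can be done
None
```

I handed the job in at about 17 s: the bottle stands upright and released within a few mm of the plate's centre, and the lever is held at about half travel with about 6 N; the hand-in call returned no verdict.

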